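Lock the hand-rub pump and load the dispenser for transport

ROBOT

A 6-joint arm with a two-finger parallel gripper is mounted at the origin on the work surface. World frame = base frame: x ahead of the robot, y to its left, z up, the work surface at z = 0. Lengths are in m, angles in rad, forces in N, time in s.
With the tool pointing down it reaches from about 0.35 to 0.95 m from the base axis. Payload 17.4 kg.
Tool frame: the origin (TCP) lies at the very end of the fingers, on their centre line; the grasp point (between the pads) lies 19 mm behind it; z points along the fingers, y is the line along which they close (so a half turn about z gives the same grasp; the last joint's range is limited). The gripper opens to 93 mm and grips with 3 to 60 N. Pads are 15 mm wide; open, the fingers measure 128 mm over their backs; the gripper's body (75 mm by 188 mm) begins 65 mm behind the grasp point.
Start: joints at [-1.329, 0.116, 1.442, -0, 1.584, -0.038], TCP at [0.186, -0.649, 0.219] pointing down, gripper open.
Joint ranges: [-2.83, 2.83], [-0.83, 2.19], [0.07, 2.5], [-1.14, 4.28], [0.01, 3], [-2.97, 2.97]. Speed limits (rad/s): [1.89, 1.89, 2.22, 3.14, 3.14, 3.14].

INTERFACE

Orientations are given as a unit quaternion [x, y, z, w].
In Python, from bench import manip gives the robot as it stands. The module is installed in compiled form; this text tells all that it offers. Calls block until the motion is done:
- manip.reach(position, orientation): joint-space move of the TCP to a pose.
- manip.servo_line(position, rotation=None, max_speed=0.15, guard=None): straight line of the TCP; rotation=None keeps the orientation; max_speed is the mean speed in m/s. With guard (N) it stops when the force on the tool has changed by that much, and returns True; else False.
- manip.move_joints(angles): joint-space move.
- manip.grip(opening, grasp_force=None): finger opening in m; grasp_force is the grip in N (None keeps the last); returns when the fingers have stopped.
- manip.dwell(seconds).
- manip.inverse_kinematics(position, orientation): joint angles nearest the present ones, or None.
- manip.camera(name): name is "scene" or "top" or "wrist"; returns a dict with "image" (384x512x3 uint8, blue, green, red), "fx", "fy", "cx", "cy" (pixels), "k1" (the pictures are not rectified: a ray, as slopes to the right and down, at radius r is drawn at 1 + k1 r^2 times it, then the intrinsics apply), "xyz" and "orientation" of the camera in the world. Camera axes: x right, y up, looking along -z (the intrinsics and any distortion apply to the point x, -y, -z); pixel columns grow to the right and rows downward; lengths in m; the calibration is good to about 2 mm. A picture is of the moment at which its call begins. There is no depth.
A pose or a line that the arm cannot do raises manip.Unreachable and nothing moves.
- manip.close_job(): hands the job in; it is judged then, once.
Trained networks look in the newest picture that a camera, given by its name, has taken for a name from the list of things; names that differ only in an ending like _2 or _b are one class to them, and where a whole thing is asked for, a point or a joint stands for the part that bears it (a point fixed in the world has none). Each returns a list of dicts, best first, with "confidence" (0 to 1); they miss things now and then, are a little off and sometimes report something else, mostly with a low value. They report only what shows in the picture. A call takes as long as a camera call. They do not tell look-alikes from the thing itself.
- manip.find_in(query, camera): "location" ([x, y, z] in m, in the coordinates of the camera as it stood for that picture, good to about 4 mm: the middle of the surface that is visible of it).
- manip.regions_of(query, camera): "pixels" (384x512 bool, what is visible of it).
Readings, each from a call of its own:
- manip.current_clock(): time.
- manip.current_joint_positions(): joint angles.
- manip.current_qd(): joint speeds.
- manip.current_joint_efforts(): joint torques, N m.
- manip.current_tcp_pos(): TCP position.
- manip.current_ee_rot(): TCP orientation.
- manip.current_contact_force(): force on the tool from outside, world axes, zero at the start.
- manip.current_ft_torque(): the same for the moment, N m.
- manip.current_finger_gap(): finger opening in m.
- manip.current_grasp_force(): force on a finger pad.
Only numpy, scipy, OpenCV 4.12 (cv2) and the standard library are available. Lean on these libraries where they do the work, as an engineer would, in place of code of your own. Each camera call takes 0.05 s, during which the arm holds its last target. There are 200 camera calls.

TASK

Get the new pump dispenser ready to travel: press its pump head fully down and, holding it down, turn the spout a quarter turn clockwise (seen from above) as far as it goes, so that the bayonet catches and the head stays down when you let go. Then lift the locked dispenser and set it down gently, upright, in one of the empty places of the blue bottle carrier, without dropping it. Leave the red and yellow bottles in their places and do not knock the glove carton or the steel drum.

Things in the scene. Friction and masses are not known exactly. Their poses are not given: they have to be found in the camera images.
- dispenser: Loose white 500 ml pump bottle, 0.4 to 0.7 kg. Origin: centre of underside, z up. Body 72 mm diameter up to z = 122 mm, shoulder slopes in to 143 mm, neck 33 mm diameter, ribbed blue collar 41 mm diameter from z = 156 to 186 mm (strong enough to lift by). Spout points along its +x before locking, along -y when locked (white tick on collar, red tick on shoulder).
- collar (a point): Centre of the dispenser's blue collar, 171 mm above its underside, on the bottle's axis.
- head_top (a point): Centre of the flat top of the white pump head, on the bottle's axis, 232 mm above its underside when up, about 217 when locked; moves with the head; x axis along the spout, z up. Hub 45 mm diameter, 20 mm high; the flat-topped spout arm, 16 mm wide, 14 mm thick, runs level with the hub's top to 50 mm from the axis, then droops.
- spout_tip (a point): Tip of the spout, 64 mm from the bottle's axis; moves with the head.
- plunger (a joint): How far the pump head is pressed down, m: 0 up, 0.0225 bottom stop. A spring pushes up with 4 N at 0, about 14 N at the bottom. The head can turn only when pressed more than about 0.0185 (two pins must pass under the collar's lip); it sits at about 0.015 when locked.
- head (a joint): Turn of the spout, rad, clockwise from above: 0 as it stands, 1.63 at the end stop; light friction (0.03 N m). From about 1.5 the pins are under their notches; let go there, the head rises 3 to 7 mm into them and stays locked. Let go earlier, it is caught under the lip, not locked, or springs up.
- carrier: Blue plastic bottle carrier, fixed, 200 x 200 mm and 70 mm high, open at the top, divided by a cross into four square places of 92 mm inside; walls and floor 5 mm. Origin: centre of the underside. Two diagonal places hold the red and the yellow bottle, the other two are empty.
- place_a (a point): Centre of the floor of the carrier's place at its +x +y corner (5 mm above the table). Holds the red or the yellow bottle.
- place_b (a point): The same for the +x -y corner: empty.
- place_c (a point): The same for the -x +y corner: empty.
- place_d (a point): The same for the -x -y corner: holds the red or the yellow bottle.
- red_bottle: Loose red bottle, 68 mm in diameter, 134 mm high, in the carrier. Origin: centre of the underside.
- yellow_bottle: Loose yellow bottle of the same size with a black cap, in the carrier. Origin: centre of the underside.
- glove_carton: Loose glove carton, 115 x 225 mm and 85 mm high with the glove that shows at the top. Origin: centre of the underside; long along its y.
- dressing_drum: Loose round steel dressing drum with lid and knob, 109 mm in diameter, 155 mm high. Origin: centre of the underside.
There are look-alikes about, which are no part of the job. Leave any orange or purple look-alike of the dispenser alone. Leave any purple or turquoise look-alike of the yellow_bottle alone.

How it is judged:
On the way, in this order (a step that is already met when the one before it is completed fails the run):
1. the pump head is pressed down (over 17.5 mm) before it is turned (under 0.5 rad) (value of joint plunger above 0.0175 m and value of joint head below 0.5 rad).
2. the head has been turned the quarter turn and has risen into its lock, the dispenser still upright outside the carrier (value of joint plunger between 0.0125 and 0.0175 m and value of joint head above 1.47 rad and angle between dispenser's own z axis and vertical below 0.3 rad and horizontal distance between dispenser and carrier above 0.1 m), for 0.2 s.
At the end, for the whole second after the job is handed in: Dispenser upright (5 degrees), at rest on the floor of one of the carrier's two empty places (axis within 20 mm of its centre, underside within 8 mm of the floor), pump head still locked (12.5 to 17.5 mm down, turned over 1.47 rad); red and yellow bottles upright in their places (value of joint plunger between 0.0125 and 0.0175 m and value of joint head above 1.47 rad and ((horizontal distance between dispenser and place_b below 0.02 m and z of dispenser in the frame of place_b below 0.008 m) or (horizontal distance between dispenser and place_c below 0.02 m and z of dispenser in the frame of place_c below 0.008 m)) and angle between dispenser's own z axis and vertical below 0.09 rad and linear speed of dispenser below 0.02 m/s and angle between each of red_bottle, yellow_bottle's own z axis and vertical below 0.2 rad); the robot touches nothing.
It fails at once if the red or yellow bottle is tipped (over 20 degrees) or taken out of its place (moved over 50 mm) (angle between any of red_bottle, yellow_bottle's own z axis and vertical above 0.35 rad or distance of any of red_bottle, yellow_bottle from where it was at the start of the episode above 0.05 m).
It fails at once if the glove carton or the dressing drum is shoved (over 30 mm) or tipped (over 20 degrees) (angle between any of glove_carton, dressing_drum's own z axis and vertical above 0.35 rad or distance of any of glove_carton, dressing_drum from where it was at the start of the episode above 0.03 m).
It fails at once if the dispenser tips over (more than 30 degrees) (angle between dispenser's own z axis and vertical above 0.52 rad).
It fails at once if the dispenser is dropped or thrown (faster than 0.5 m/s while no finger touches it) (linear speed of dispenser above 0.5 m/s and contact force between dispenser and the fingers below 0.05 N).
It also fails if it takes over 72 s, if anything falls off the work surface, if the arm or the gripper's body presses on something with over 40 N, if the wrist force passes 120 N, or if a joint passes its speed limit or range.

## Working session

There is one attempt and no reset: what is moved stays moved. The work goes in short steps, each a Python script; the robot and the scene stay as the last script left them, time stands still between calls to the robot, and variables do not carry over. Pictures are saved under pics/ and viewed, at most 10 in all, crops included, and the job is handed in when it is done.

```bash
mkdir -p pics
cat > h.py <<'E'
import numpy as np, cv2
from scipy.spatial.transform import Rotation as R
from bench import manip as m
def cam(n,save=None):
    c=m.camera(n)
    if save: cv2.imwrite('pics/'+save,c['image'])
    return c
def toworld(c,p): return R.from_quat(c['orientation']).apply(p)+np.array(c['xyz'])
def pix2z(c,u,v,z):
    x,y=(u-c['cx'])/c['fx'],(v-c['cy'])/c['fy']
    r=np.hypot(x,y); s=r
    for _ in range(30): s=r/(1+c['k1']*s*s)
    f=s/r if r>0 else 1
    d=R.from_quat(c['orientation']).apply([x*f,-y*f,-1]); o=np.array(c['xyz'])
    return o+d*(z-o[2])/d[2]
def proj(c,P):
    p=R.from_quat(c['orientation']).inv().apply(np.array(P)-c['xyz'])
    x,y=p[0]/-p[2],-p[1]/-p[2]; k=1+c['k1']*(x*x+y*y)
    return c['cx']+c['fx']*x*k, c['cy']+c['fy']*y*k
def down(yaw): # tool z down, tool y axis (closing) at angle yaw+90deg; tool x at yaw
    return (R.from_euler('z',yaw)*R.from_euler('x',np.pi)).as_quat()
E
python3 - <<'E'
from h import *
for n in ['top','scene']:
    c=cam(n,n+'1.png'); print(n,c['xyz'],c['orientation'],c['fx'],c['k1'])
    for q in ['dispenser','head_top','spout_tip','collar','carrier','red_bottle','yellow_bottle','glove_carton','dressing_drum']:
        for d in m.find_in(q,n): 
            if d['confidence']>.3: print(q,round(d['confidence'],2),toworld(c,d['location']).round(3))
print(m.current_ee_rot(), down(0), m.current_clock())
E
```

```text
top [0.41963511 0.04019907 1.50126052] [ 0.02803203 -0.04044639 -0.70044652  0.71200629] 392.0560703420907 -0.038784140947661874
dispenser 0.91 [0.347 0.143 0.225]
dispenser 0.76 [0.599 0.218 0.145]
dispenser 0.69 [0.482 0.18  0.179]
head_top 0.69 [0.614 0.224 0.229]
head_top 0.64 [0.341 0.153 0.233]
head_top 0.59 [0.493 0.193 0.232]
head_top 0.47 [0.485 0.192 0.233]
spout_tip 0.78 [0.338 0.152 0.229]
spout_tip 0.77 [0.617 0.225 0.23 ]
spout_tip 0.62 [0.483 0.193 0.229]
spout_tip 0.48 [ 0.521 -0.238  0.005]
collar 0.91 [0.602 0.216 0.14 ]
collar 0.79 [0.477 0.183 0.181]
collar 0.74 [0.35  0.147 0.224]
carrier 0.74 [ 0.517 -0.232  0.006]
red_bottle 0.58 [ 0.547 -0.159  0.105]
red_bottle 0.53 [0.486 0.194 0.233]
yellow_bottle 0.87 [ 0.473 -0.271  0.103]
yellow_bottle 0.84 [ 0.452 -0.414  0.097]
yellow_bottle 0.82 [ 0.317 -0.327  0.097]
glove_carton 0.64 [0.777 0.187 0.075]
dressing_drum 0.68 [0.582 0.411 0.136]
scene [0.99004462 0.66694345 0.66539825] [0.13333144 0.45429672 0.83934986 0.26707494] 355.3155913363595 -0.05727753142740549
dispenser 0.89 [0.363 0.168 0.133]
dispenser 0.8 [0.501 0.197 0.13 ]
head_top 0.91 [0.62  0.228 0.227]
head_top 0.89 [0.348 0.153 0.228]
head_top 0.78 [0.494 0.194 0.228]
spout_tip 0.95 [0.494 0.198 0.231]
spout_tip 0.91 [0.62  0.229 0.232]
spout_tip 0.79 [0.353 0.159 0.229]
collar 0.73 [0.496 0.203 0.129]
collar 0.7 [0.626 0.239 0.133]
collar 0.6 [0.364 0.161 0.135]
carrier 0.65 [ 0.537 -0.197  0.045]
red_bottle 0.71 [ 0.563 -0.152  0.096]
yellow_bottle 0.87 [ 0.462 -0.405  0.084]
yellow_bottle 0.74 [ 0.325 -0.319  0.067]
yellow_bottle 0.54 [ 0.484 -0.27   0.1  ]
glove_carton 0.82 [0.799 0.221 0.072]
dressing_drum 0.81 [0.615 0.439 0.132]
[ 9.90227452e-01  1.39461799e-01 -2.80523265e-06  6.71816795e-06] [1.000000e+00 0.000000e+00 0.000000e+00 6.123234e-17] 1.0
```

View pics/top1.png

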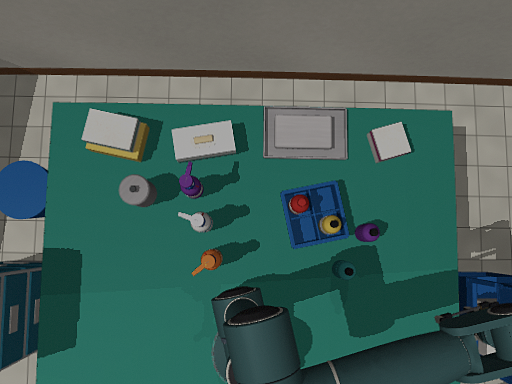

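View pics/scene1.png

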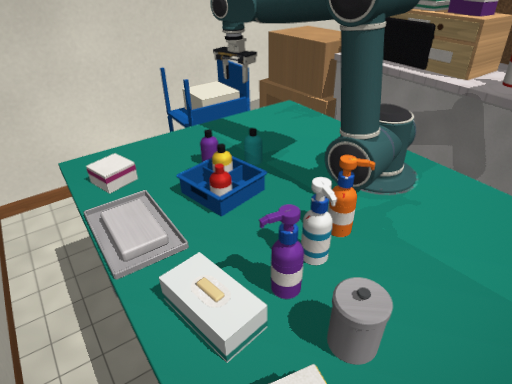

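The top view shows the white dispenser's head at about (199,221) with the spout tip at (181,214). The orange and purple look-alikes stand on either side of it. The carrier is at (314,214), with red upper left and yellow lower right, so the upper-right and lower-left places are empty. Next I'll take closer wrist views of the carrier and then the dispenser.

Run:
```python
from h import *
p=np.array(m.current_tcp_pos()); m.servo_line([p[0],p[1],.42],max_speed=.25)
m.reach([.50,-.22,.5],down(0.9)); c=cam('wrist','w_car.png')
np.save('c_car.npy',{k:v for k,v in c.items() if k!='image'},allow_pickle=True)
for q in ['carrier','red_bottle','yellow_bottle']:
    for d in m.find_in(q,'wrist'): print(q,round(d['confidence'],2),toworld(c,d['location']).round(3))
m.reach([.49,.19,.46],down(1.22)); c=cam('wrist','w_dis.png')
np.save('c_dis.npy',{k:v for k,v in c.items() if k!='image'},allow_pickle=True)
for q in ['head_top','spout_tip','collar']:
    for d in m.find_in(q,'wrist'): print(q,round(d['confidence'],2),toworld(c,d['location']).round(3))
print(c['xyz'],m.current_joint_positions(),m.current_clock())
```

```text
carrier 0.57 [ 0.518 -0.223  0.015]
red_bottle 0.95 [ 0.552 -0.167  0.109]
yellow_bottle 0.95 [ 0.325 -0.323  0.092]
yellow_bottle 0.92 [ 0.458 -0.407  0.096]
yellow_bottle 0.91 [ 0.478 -0.273  0.104]
head_top 0.97 [0.613 0.228 0.231]
head_top 0.76 [0.486 0.196 0.228]
head_top 0.72 [0.347 0.17  0.234]
spout_tip 0.92 [0.615 0.225 0.237]
spout_tip 0.77 [0.49  0.196 0.232]
spout_tip 0.6 [0.346 0.169 0.229]
collar 0.86 [0.488 0.201 0.228]
collar 0.66 [0.602 0.229 0.227]
collar 0.63 [0.361 0.166 0.142]
[0.51423931 0.25715921 0.62581384] [ 3.19990931e-01 -1.67568317e-01  1.33017895e+00 -3.62996446e-05
  1.97898826e+00  6.72032927e-01] 5.825
```

View pics/w_car.png

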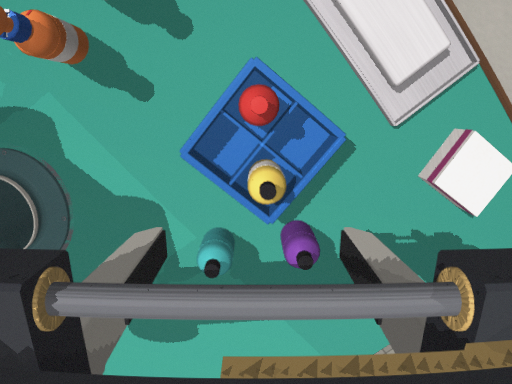

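View pics/w_dis.png

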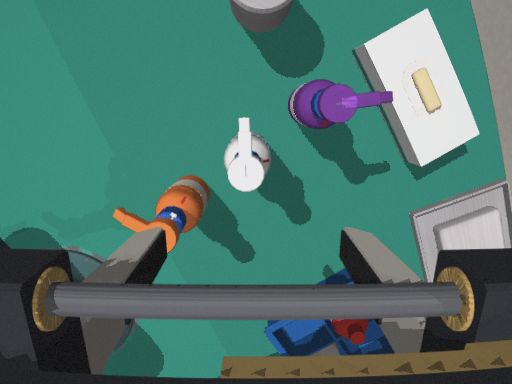

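The carrier view shows rim corners near (254,58), (346,137), (272,222) and (181,153), with the left and right places empty. The dispenser view shows the white hub centred near (246,172) and the spout running up to (244,118). I'll zoom in to refine these.

Run:
```python
from h import *
a=cv2.imread('pics/w_dis.png')[105:205,200:300]; b=cv2.imread('pics/w_car.png')[50:230,174:354]
a=cv2.resize(a,(500,500),interpolation=cv2.INTER_CUBIC); b=b
cv2.imwrite('pics/crop.png',a)
L=lambda n:np.load(n,allow_pickle=True).item()
c=L('c_car.npy'); P=[pix2z(c,*q,.07)[:2] for q in [(254,58),(346,137),(272,222),(181,153)]]
print(np.round(P,3),np.mean(P,0),[np.linalg.norm(P[i]-P[i-1]).round(3) for i in range(4)])
for q in [(258,103),(267,190)]: print(pix2z(c,*q,.134))
c=L('c_dis.npy'); h=pix2z(c,246,172,.232); t=pix2z(c,244.5,120,.230); print(h,t,np.linalg.norm(t-h),np.arctan2(*(t-h)[[1,0]]))
for w in (-22.5,22.5):
  print(pix2z(c,246,172,.232), proj(c,h+[w,0,0] if 0 else h+np.array([w/1000,0,0])),proj(c,h+np.array([0,w/1000,0])))
```

```text
[[ 0.594 -0.102]
 [ 0.64  -0.306]
 [ 0.441 -0.35 ]
 [ 0.393 -0.146]] [ 0.51695311 -0.22593942] [np.float64(0.206), np.float64(0.209), np.float64(0.204), np.float64(0.209)]
[ 0.55265243 -0.16398944  0.134     ]
[ 0.47890129 -0.28111317  0.134     ]
[0.48032539 0.18915454 0.232     ] [0.49984337 0.24669143 0.23      ] 0.0607901787926703 1.243752366589099
[0.48032539 0.18915454 0.232     ] (np.float64(228.38654921420428), np.float64(178.37594565039504)) (np.float64(252.51180258553714), np.float64(189.23086077906797))
[0.48032539 0.18915454 0.232     ] (np.float64(263.79199779962886), np.float64(165.57361423521078)) (np.float64(239.32396211924083), np.float64(154.33734282124541))
```

View pics/crop.png

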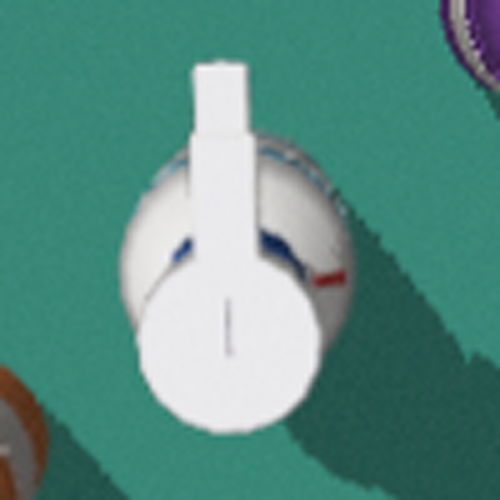

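Run:
```python
from h import *
c=np.load('c_dis.npy',allow_pickle=True).item()
h=pix2z(c,245.6,172.9,.232); t=pix2z(c,244.3,131.4,.232); yaw=np.arctan2(*(t-h)[[1,0]]); print(h,np.linalg.norm(t-h),yaw)
np.save('hub.npy',[h[0],h[1],yaw])
q=down(yaw); m.reach([h[0],h[1],.30],q)
print(m.servo_line([h[0],h[1],.204],max_speed=.1,guard=8), m.current_tcp_pos())
m.grip(.04,40); print(m.current_finger_gap(),m.current_grasp_force(),m.current_contact_force(),m.current_clock())
print(m.current_joint_positions()[5])
```

```text
[0.47949743 0.18829707 0.232     ] 0.048926620321058704 1.2449792215858115
False [0.47975325 0.18838618 0.20476634]
0.04325008511790527 39.99998331069946 [ 0.8987342  -0.18069664 -0.45950651] 8.4583
0.6504872367303332
```

Run:
```python
from h import *
x,y,yaw=np.load('hub.npy'); z0=m.current_tcp_pos()[2]
for dz in (.010,.018,.0215):
    g=m.servo_line([x,y,.204-dz],max_speed=.04,guard=30)
    print(dz,g,m.current_tcp_pos()[2]-z0,np.round(m.current_contact_force(),1),m.current_finger_gap())
c=cam('scene','press.png'); cv2.imwrite('pics/press_c.png',cv2.resize(c['image'][130:290,230:400],None,fx=3,fy=3))
print(m.current_clock())
```

```text
0.01 False -0.009435970419317596 [ 0.3 -0.4  7.6] 0.04347323568904495
0.018 False -0.0170160820007913 [-0.5 -0.1 10.8] 0.04335836171927905
0.0215 False -0.02030504893723928 [ 0.6 -0.6 12.3] 0.04301065081704238
9.5083
```

View pics/press_c.png

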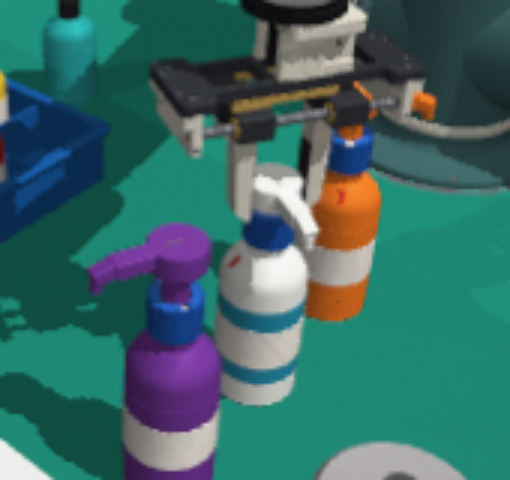

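The head is down with the spout still forward, at 12.3 N, which puts the plunger at about 19–20 mm. I'll press on to the bottom stop and then turn.

Run:
```python
from h import *
x,y,yaw=np.load('hub.npy')
for dz in (.0225,.0235,.0245,.0255):
    m.servo_line([x,y,.204-dz],max_speed=.03,guard=30); m.dwell(.1); f=m.current_contact_force()
    print(dz,m.current_tcp_pos()[2],np.round(f,1))
    if f[2]>19: break
q=np.array(m.current_joint_positions())
for k in range(1,5):
    a=q.copy(); a[5]+=k*1.66/4; m.move_joints(a)
    print(k,m.current_joint_positions()[5]-q[5],m.current_tcp_pos(),np.round(m.current_contact_force(),1),np.round(m.current_ft_torque(),2))
m.dwell(.1)
c=cam('scene','turn.png'); cv2.imwrite('pics/turn_c.png',cv2.resize(c['image'][130:290,230:400],None,fx=3,fy=3))
print(m.current_clock())
```

```text
0.0225 0.18293859521172665 [-0.4 -1.  12.7]
0.0235 0.18200840137422683 [ 0.8 -1.4 13. ]
0.0245 0.1812861698921499 [-0.1 -0.3 15.7]
0.0255 0.18117874951064633 [-1.5 -1.1 21.8]
1 0.41543836815822677 [0.48088665 0.1886849  0.18276462] [ 0.3 -1.  12.5] [-0.26  0.23  0.03]
2 0.8304235916105478 [0.4811676  0.18830618 0.18279602] [ 1.3 -4.3 13.2] [-1.06 -0.32 -0.03]
3 1.2454263258211618 [0.48112727 0.1881276  0.1827106 ] [ 1.6 -4.5 12.4] [-1.31 -0.21 -0.07]
4 1.6604289484010866 [0.48082784 0.18816341 0.18261347] [ 0.2 -5.6 12.5] [-1.3   0.4  -0.05]
12.9917
```

View pics/turn_c.png

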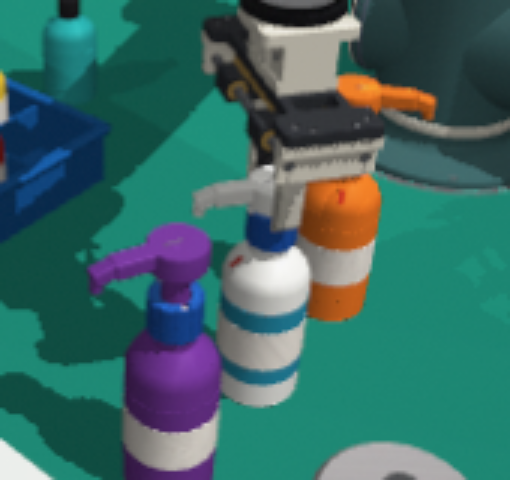

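The spout has turned a quarter turn towards the purple look-alike, and the bottle itself has not turned. I'll nudge it to the end stop and let go.

Run:
```python
from h import *
q=np.array(m.current_joint_positions()); q[5]+=.1; m.move_joints(q)
print(np.round(m.current_ft_torque(),2),np.round(m.current_contact_force(),1))
m.grip(.06); m.dwell(.3); m.grip(.093)
print(np.round(m.current_contact_force(),1))
x,y,_=np.load('hub.npy'); p=m.current_tcp_pos()
m.servo_line([p[0],p[1],.33],max_speed=.2); m.servo_line([p[0],p[1],.46],max_speed=.3)
c=cam('wrist','w2.png'); np.save('c2.npy',{k:v for k,v in c.items() if k!='image'},allow_pickle=True)
for d in m.find_in('head_top','wrist'): print(round(d['confidence'],2),toworld(c,d['location']).round(3))
s=proj(c,[x,y,.217]); u,v=int(s[0]),int(s[1]); print(u,v)
u0,v0=max(u-60,0),max(v-60,0); print(u0,v0)
cv2.imwrite('pics/w2c.png',cv2.resize(c['image'][v0:v0+120,u0:u0+120],None,fx=4,fy=4,interpolation=cv2.INTER_CUBIC))
print(m.current_clock())
```

```text
[-0.43  0.43 -0.06] [-1.1 -1.2 12.9]
[-0.3 -0.4 -0.8]
0.95 [0.614 0.224 0.233]
0.84 [0.351 0.162 0.233]
0.72 [0.486 0.181 0.215]
254 166
194 106
16.3667
```

View pics/w2c.png

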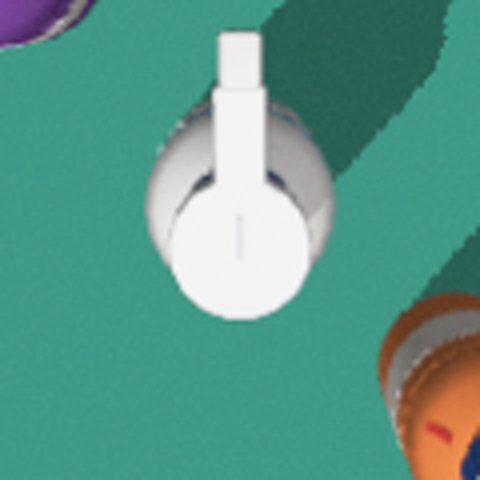

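The spout now covers the red tick and the head top reads 0.215 m, down from 0.232, so it is locked. Next I'll grasp the collar, lift and carry.

Run:
```python
from h import *
c=np.load('c2.npy',allow_pickle=True).item()
h=pix2z(c,253.6,168.1,.216); t=pix2z(c,253.6,106+88/4-.4,.216); yaw=np.arctan2(*(t-h)[[1,0]]); print(h,np.linalg.norm(t-h),yaw)
x,y=h[:2]; m.reach([x,y,.32],down(yaw))
print(m.servo_line([x,y,.153],max_speed=.1,guard=8))
m.grip(.036,45); print(m.current_tcp_pos(),m.current_finger_gap(),m.current_grasp_force(),np.round(m.current_contact_force(),1))
m.servo_line([x,y,.183],max_speed=.06); print(np.round(m.current_contact_force(),1),m.current_finger_gap())
m.servo_line([x,y,.36],max_speed=.15)
T=[.459,-.189]; print(m.inverse_kinematics([*T,.36],down(yaw)), m.current_joint_positions())
print(m.current_clock())
```

```text
[0.47819447 0.19077531 0.216     ] 0.04926769662271036 -0.5145050540470651
False
[0.47815777 0.19070809 0.15297408] 0.042748681503532504 44.99991774559021 [-0.7 -0.8  0.1]
[-1.   0.7 -5.5] 0.04322198915806211
[-4.42000671e-01 -2.74158105e-01  1.58266149e+00 -4.44089210e-16
  1.83308927e+00  1.64330071e+00] [ 3.30084179e-01 -2.33633547e-01  1.55126727e+00  1.18303084e-06
  1.82529101e+00  2.41534297e+00]
21.625
```

Run:
```python
from h import *
T=[.459,-.189]
m.servo_line([*T,.36],max_speed=.15)
print(m.servo_line([*T,.25],max_speed=.1))
c=cam('scene','pl.png'); cv2.imwrite('pics/pl_c.png',cv2.resize(c['image'][60:220,140:340],None,fx=3,fy=3))
print(np.round(m.current_contact_force(),1),m.current_finger_gap(),m.current_tcp_pos(),m.current_clock())
```

```text
False
[ 0.2 -0.6 -6.2] 0.04310398610406717 [ 0.45920244 -0.18911384  0.25076556] 25.6083
```

View pics/pl_c.png

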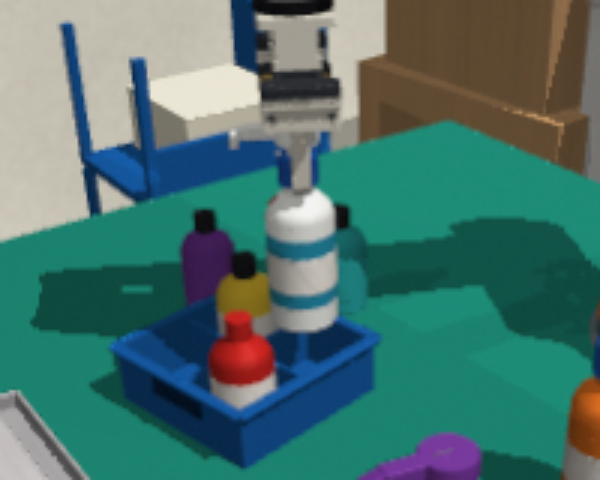

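The dispenser hangs upright over the empty near-side place, between the red and yellow bottles. I'll lower it with a force guard.

Run:
```python
from h import *
T=[.459,-.189]
g=m.servo_line([*T,.166],max_speed=.06,guard=5); print(g,m.current_tcp_pos(),np.round(m.current_contact_force(),1))
if not g:
    g=m.servo_line([*T,.154],max_speed=.015,guard=4); print(g,m.current_tcp_pos(),np.round(m.current_contact_force(),1))
print(m.current_clock())
```

```text
False [ 0.45914221 -0.18908377  0.16643506] [-0.7  0.2 -5.7]
True [ 0.45892612 -0.18906538  0.15784486] [-0.8 -0.9  5.3]
27.725
```

Contact came at the expected floor height (TCP 0.158 m), so I'll release, retreat and check.

Run:
```python
from h import *
m.grip(.06); m.dwell(.2); m.grip(.093)
p=m.current_tcp_pos(); m.servo_line([p[0],p[1],.30],max_speed=.1); m.servo_line([p[0],p[1],.48],max_speed=.25)
c=cam('wrist')
for q in ['head_top','red_bottle','yellow_bottle']:
    for d in m.find_in(q,'wrist'): print(q,round(d['confidence'],2),toworld(c,d['location']).round(3))
s=cam('scene'); a=cv2.resize(s['image'][60:220,160:340],(450,400)); b=cv2.resize(c['image'][:300],(350,400))
cv2.imwrite('pics/end.png',np.hstack([a,b])); print(m.current_contact_force(),m.current_clock())
```

```text
head_top 0.57 [ 0.465 -0.198  0.22 ]
red_bottle 0.94 [ 0.553 -0.172  0.105]
yellow_bottle 0.86 [ 0.328 -0.327  0.094]
yellow_bottle 0.73 [ 0.477 -0.279  0.108]
yellow_bottle 0.73 [ 0.459 -0.409  0.098]
[ 0.53410134  0.21380505 -0.12127898] 31.8833
```

View pics/end.png

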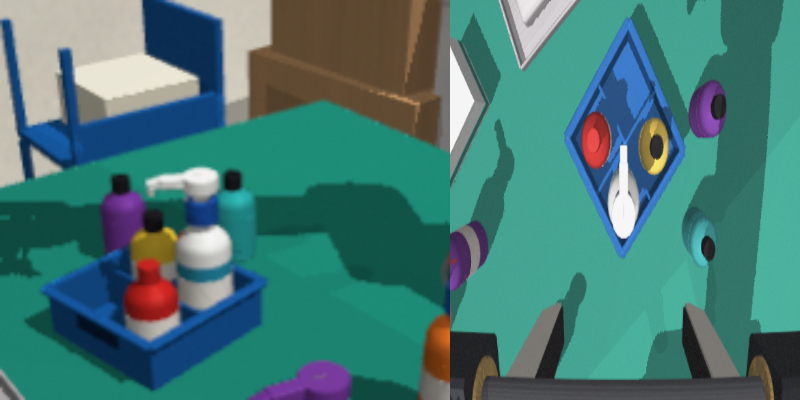

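The dispenser stands upright in the place, with its head at the locked height (0.22 m, including the 5 mm floor). Both bottles are where they were, and the robot is clear of everything.

```bash
python3 -c "
from bench import manip as m
print(m.close_job())"
```

```text
the job is handed in; nothing more can be done
None
```

The dispenser's pump head is locked down and it stands upright in the carrier's empty -x +y place, with the red and yellow bottles still in theirs; I handed the job in at about 32 s, and no verdict came back.

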